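# Make up the nailing kit and the smoothing kit

### The job

Make up two kits for the woodwork class. The nailing kit goes in the long three-bay tray: the hammer lying in the full-length bay, the nail punch in the middle-sized bay and the small tin of pins upright in the smallest bay; the smoothing kit goes in the square two-bay tray: the block plane, sole down, in one bay and the cork sanding block flat in the other, whichever way round you like. Set each thing down rather than dropping it, and leave the big tin, the try square and the plywood panel alone.

Things in the scene. Friction and masses are not known exactly. Their poses are not given: they have to be found in the camera images.
- hammer_grip (a point): Pin hammer, 200 mm long, 0.17 kg, lying on its side: wooden handle, steel cross-pein head 64 mm long and 18 mm high across one end. This point: its balance point on the handle, 40 mm from the head's middle, 9 mm above what it lies on. x along the handle to the head, z up. Handle here 16 mm wide (y), 14 mm thick. From here 54 mm to the head end (+x), 148 mm to the handle end (-x).
- punch_mid (a point): Nail punch, a plain steel bar 110 mm long, square in section, tapering to a blunt point, lying flat, 45 g. This point is in the middle of the square shank, 5.5 mm above what it lies on. x points along it to the tip: it reaches 67 mm to the tip (+x) and 43 mm to the head (-x). 10 mm wide where gripped, 11 mm at the head.
- tin_mid (a point): Small round lidded metal tin of panel pins, closed, 48 mm diameter, 44 mm high, 0.12 kg, standing upright. This point is its centre, half-way up (22 mm). z up.
- plane_mid (a point): Small metal block plane, 0.38 kg, on its sole: body 120 mm long (x), 42 mm wide (y), flat upright sides 28 mm high over the middle 76 mm, a sloping blade with a brass cap (41 mm high) and a dark wooden knob (39 mm high) at the toe (+x). This point: middle of the body between the sides, 14 mm above the sole. z up.
- block_mid (a point): Cork sanding block 90 mm long (x), 46 mm wide (y), 32 mm high with bevelled top edges (its upright sides are 24 mm high), 60 g, lying flat. This point is its centre, half-way up (16 mm). z up.
- long_tray: Long plywood kit tray with three bays, 240 (x) by 188 mm (y), fixed to the bench. Origin: centre of its underside; x along its length, z up. Floor 6 mm thick; walls 6 mm thick, 18 mm high from the bench. Bays: full-length, 228 by 100 mm, centre at (0, -40 mm); middle-sized, 138 (x) by 70 mm, centre (-45, 51 mm); smallest, 84 (x) by 70 mm, centre (72, 51 mm).
- square_tray: Nearly square plywood kit tray with two equal bays, 158 mm (x) by 186 mm (y), fixed to the bench. Origin: centre of its underside; z up. Floor 6 mm thick, walls 6 mm thick and 18 mm high in all. Each bay is 146 (x) by 84 mm (y), the centres at (0, 45 mm) and (0, -45 mm).
- screw_tin: Bystander, to be left alone: big round lidded metal tin of screws, 78 mm diameter, 66 mm high, loose. Origin: centre of its underside.
- try_square: Bystander, to be left alone: joiner's try square lying flat, loose: dark wooden stock 110 mm (x) by 35 by 18 mm high, and a steel blade 32 mm wide that reaches 169 mm to +y from the stock's centre line, over x = 21 to 53 mm. Origin: under the centre of the stock.
- house_panel: Bystander, to be left alone: gabled plywood front of a nest box lying flat, loose, 195 mm (x) by 150 mm (y), 12 mm thick. Origin: under the middle of its straight lower edge; the gable points to +x.
There are look-alikes about, which are no part of the job. Leave any purple look-alike of the part that bears plane_mid alone. Leave any purple look-alike of the part that bears tin_mid alone.

How it is judged (in metres and radians):
At the end, for the whole second after the job is handed in: Hammer (lengthwise), nail punch and upright small tin each rest on the floor of their own bay of the long tray, plane (sole down) and cork block each in a bay of the square tray, none lying on a wall (heights within 4 mm, tilts under 2 to 3 degrees), all at rest (under 20 mm/s) (x of hammer_grip in the frame of long_tray between -0.068 and 0.068 m and y of hammer_grip in the frame of long_tray between -0.07 and -0.01 m and z of hammer_grip in the frame of long_tray below 0.019 m and angle between the x axis of hammer_grip and the x axis of long_tray, either way round below 0.4 rad and angle between hammer_grip's own z axis and vertical below 0.035 rad and x of punch_mid in the frame of long_tray between -0.08 and -0.01 m and y of punch_mid in the frame of long_tray between 0.018 and 0.084 m and z of punch_mid in the frame of long_tray below 0.0155 m and x of tin_mid in the frame of long_tray between 0.05 and 0.094 m and y of tin_mid in the frame of long_tray between 0.036 and 0.066 m and z of tin_mid in the frame of long_tray below 0.032 m and angle between tin_mid's own z axis and vertical below 0.06 rad and angle between each of plane_mid, block_mid's own z axis and vertical below 0.05 rad and ((x of plane_mid in the frame of square_tray between -0.02 and 0.02 m and y of plane_mid in the frame of square_tray between 0.02 and 0.07 m and z of plane_mid in the frame of square_tray below 0.024 m and x of block_mid in the frame of square_tray between -0.035 and 0.035 m and y of block_mid in the frame of square_tray between -0.07 and -0.02 m and z of block_mid in the frame of square_tray below 0.026 m) or (x of plane_mid in the frame of square_tray between -0.02 and 0.02 m and y of plane_mid in the frame of square_tray between -0.07 and -0.02 m and z of plane_mid in the frame of square_tray below 0.024 m and x of block_mid in the frame of square_tray between -0.035 and 0.035 m and y of block_mid in the frame of square_tray between 0.02 and 0.07 m and z of block_mid in the frame of square_tray below 0.026 m)) and linear speed of each of hammer, punch, pin_tin, plane, block below 0.02 m/s); the robot touches nothing.
It fails at once if the big tin is shifted by more than 20 mm (distance of screw_tin from where it was at the start of the episode above 0.02 m).
It fails at once if the try square is shifted by more than 20 mm (distance of try_square from where it was at the start of the episode above 0.02 m).
It fails at once if the plywood panel is shifted by more than 20 mm (distance of house_panel from where it was at the start of the episode above 0.02 m).
It fails at once if a thing is dropped (falls freely at over 0.8 m/s, from some 3 cm or more) instead of being set down ((linear speed of hammer above 0.8 m/s and contact force between the fingers and hammer below 0.01 N) or (linear speed of punch above 0.8 m/s and contact force between the fingers and punch below 0.01 N) or (linear speed of pin_tin above 0.8 m/s and contact force between the fingers and pin_tin below 0.01 N) or (linear speed of plane above 0.8 m/s and contact force between the fingers and plane below 0.01 N) or (linear speed of block above 0.8 m/s and contact force between the fingers and block below 0.01 N)).
It also fails if it takes over 125 s, if anything falls off the work surface, if the arm or the gripper's body presses on something with over 40 N, if the wrist force passes 120 N, or if a joint passes its speed limit or range.

### The arm

A 6-joint arm with a two-finger parallel gripper is mounted at the origin on the work surface. World frame = base frame: x ahead of the robot, y to its left, z up, the work surface at z = 0. Lengths are in mm, angles in rad, forces in N, time in s.
With the tool pointing down it reaches from about 350 to 975 mm from the base axis. Payload 7.1 kg.
Tool frame: the origin (TCP) lies at the very end of the fingers, on their centre line; the grasp point (between the pads) lies tcp_to_grasp behind it (tcp_to_grasp is the distance from the TCP to the grasp point, in mm); z points along the fingers, x is the direction in which the jaws open and shut, and the axes are right-handed (so a half turn about z gives the same grasp; the last joint's range is limited). The gripper opens to 88 mm and grips with 3 to 60 N. Pads are 20 mm wide; open, the fingers measure 115 mm over their backs; the gripper's body (75 mm by 178 mm) begins 61 mm behind the grasp point.
Start: joints at [1.172, 0.423, 1.63, -0, 1.089, -0.019], TCP at [231.677, 580.457, 222.675] pointing down, gripper open.
Joint ranges: [-3, 3], [-0.9, 2.11], [0.09, 2.58], [-1.31, 4.45], [0.11, 2.69], [-2.54, 2.54]. Speed limits (rad/s): [2.39, 2.39, 3.01, 3.14, 3.14, 3.14].

### API

Orientations are given as a rotation vector (axis times angle).
In Python, from workcell import get_obs, get_image, close_job, recognise, mark_of, tcp_to_grasp gives the robot as it stands. The module is installed in compiled form; this text tells all that it offers.
- The arm moves only by the tool move_arm, never from a script. Its argument "motion" is a list of rows, each a list of 7 numbers: the shift along the world's x, y, z in mm, then the turn, a rotation vector about the world's x, y, z in rad, then the finger opening in mm, from 0 to 87.8. A call has 1 to 5 rows; each row is the pose to reach, as a shift and turn from the pose commanded when the call began; what a row does not reach only later rows make up. A row lasts 1/12 s, in which the tool goes at most 41.7 mm and 7.16 degrees, less where a joint would pass 70% of its speed; a pose out of reach is approached as far as the arm can. A call with a gripper value outside its range is refused whole. The fingers move at their own pace and stop on an object; the grip force is fixed at half the most. Time passes only in rows, so rows that repeat a pose let the fingers close. It gives the time, the measured TCP pose, the force and the opening at its end, in the units of the state.
- get_obs(): the state, without advancing time (a new reading comes with each control period).
- get_image(name): name is "side" or "top"; returns a dict with "color" (480x640x3 uint8, red, green, blue), "mtx" (3x3 intrinsics, pixels), "camera_from_world" (4x4, takes a point from world to camera coordinates). Camera axes: x right, y up, looking along -z (the intrinsics and any distortion apply to the point x, -y, -z); pixel columns grow to the right and rows downward; lengths in mm; the calibration is good to about 2 mm. A picture is of the moment at which its call begins. There is no depth.
- close_job(): hands the job in, once; it reports no verdict.
Trained networks look in a picture, given as the dict that the camera call returned (one of the last four; its "shot" number tells which), for a name from the list of things; names that differ only in an ending like _2 or _b are one class to them, and where a whole thing is asked for, a point or a joint stands for the part that bears it (a point fixed in the world has none). Each returns a list of dicts, best first, with "p" (0 to 1); they miss things now and then, are a little off and sometimes report something else, mostly with a low value. They report only what shows in the picture. A call takes as long as a camera call. They do not tell look-alikes from the thing itself.
- recognise(picture, label): "bbox" ([centre column, centre row, width, height] in pixels, round what is visible of it).
- mark_of(picture, label): "location" ([row, column] in pixels: a listed point, or the origin of a listed thing).
The state is a dict: "t": time; "qpos": joint angles; "qvel": joint speeds; "joint_torque": joint torques, N m; "ee_pos": TCP position; "orientation": TCP orientation; "ft_force": force on the tool from outside, world axes, zero at the start; "moment": the same for the moment, N m; "width": finger opening in mm.
Only numpy, scipy, OpenCV 4.12 (cv2) and the standard library are available. Lean on these libraries where they do the work, as an engineer would, in place of code of your own. Each camera call takes 0.05 s, during which the arm holds its last target. There are 200 camera calls.

## Working session

There is one attempt and no reset: what is moved stays moved. The work goes in short steps, Python scripts to look and compute and a tool call to move; the robot and the scene stay as the last step left them, time stands still between calls to the robot, and variables do not carry over. Pictures are saved under pics/ and viewed, about 12 in all and at most 16, crops included, and the job is handed in when it is done.

Besides the shell and the picture viewer there is one more tool, called as name(argument=value, ...) on one line, values as JSON. move_arm: Moves the arm, as the interface text tells. Its arguments: {"type":"object","properties":{"motion":{"type":"array"}},"required":["motion"]}

```bash
mkdir -p pics
cat > h.py <<'E'
import numpy as np, cv2
from workcell import *
def ray(im,r,c,z):
    M=im["camera_from_world"];K=im["mtx"]
    d=np.linalg.inv(K)@[c,r,1.]; d=np.array([d[0],-d[1],-d[2]])
    R=M[:3,:3];o=-R.T@M[:3,3];w=R.T@d
    return o+w*(z-o[2])/w[2]
def px(im,p):
    M=im["camera_from_world"];q=M[:3,:3]@np.array(p,float)+M[:3,3];u=im["mtx"]@[q[0],-q[1],-q[2]];return u[:2]/u[2]
def save(im,n): cv2.imwrite(f"pics/{n}.png",im["color"][:,:,::-1])
E
python3 - <<'E'
from h import *
H=dict(hammer_grip=9,punch_mid=5.5,tin_mid=22,plane_mid=14,block_mid=16,long_tray=0,square_tray=0,screw_tin=0,try_square=0,house_panel=0)
for n in("top","side"):
    im=get_image(n);save(im,n+"0");print(n,list(im.keys()),im["mtx"].tolist());M=im["camera_from_world"];print("cam",(-M[:3,:3].T@M[:3,3]).round())
    for l,z in H.items():
        print(l,[(round(m["p"],2),np.round(m["location"]).tolist(),ray(im,*m["location"],z)[:2].round().tolist()) for m in mark_of(im,l)[:4]])
        print("   bb",[(round(m["p"],2),np.round(m["bbox"]).tolist()) for m in recognise(im,l)[:3]])
print(tcp_to_grasp,get_obs())
E
```

```text
top ['color', 'mtx', 'camera_from_world', 'shot'] [[550.5603859522207, 0.0, 317.8433083777346], [0.0, 550.5603859522207, 246.9910951277335], [0.0, 0.0, 1.0]]
cam [ 460.  -12. 1014.]
hammer_grip [(0.6, [253.0, 455.0], [492.0, -264.0]), (0.44, [282.0, 349.0], [444.0, -68.0])]
   bb [(0.97, [328.0, 147.0, 104.0, 38.0]), (0.38, [475.0, 102.0, 70.0, 98.0])]
punch_mid [(0.56, [223.0, 274.0], [554.0, 65.0])]
   bb [(0.66, [277.0, 213.0, 24.0, 53.0])]
tin_mid [(0.94, [108.0, 408.0], [758.0, -183.0]), (0.91, [158.0, 415.0], [665.0, -194.0]), (0.79, [204.0, 347.0], [585.0, -67.0])]
   bb [(0.94, [409.0, 103.0, 29.0, 30.0]), (0.87, [344.0, 204.0, 26.0, 31.0]), (0.62, [414.0, 161.0, 28.0, 29.0])]
plane_mid [(0.91, [285.0, 285.0], [440.0, 47.0]), (0.89, [386.0, 179.0], [264.0, 241.0])]
   bb [(0.78, [284.0, 287.0, 29.0, 69.0]), (0.62, [182.0, 384.0, 56.0, 66.0]), (0.59, [275.0, 211.0, 21.0, 56.0])]
block_mid [(0.93, [281.0, 347.0], [445.0, -65.0]), (0.23, [103.0, 350.0], [771.0, -79.0])]
   bb [(0.74, [349.0, 281.0, 39.0, 49.0])]
long_tray [(0.58, [247.0, 165.0], [514.0, 268.0])]
   bb [(0.79, [1
[... 2200 characters left out ...]
 [512.0, 314.0, 122.0, 57.0])]
18.700000000000003 {'t': 2.1, 'qpos': array([ 1.17196779e+00,  4.23110430e-01,  1.62990980e+00,  7.53117468e-06,
        1.08855550e+00, -1.89775125e-02]), 'qvel': array([-0.00035084,  0.00058218,  0.00079767, -0.00040348,  0.00023592,
       -0.00089719]), 'joint_torque': array([-1.24059970e-04, -5.44565463e+01, -2.74041027e+01,  6.44507655e-02,
        1.68048218e-02, -4.88159827e-06]), 'ee_pos': array([231.69637921, 580.45693435, 222.66468808]), 'orientation': array([-2.60086347e+00, -1.76210684e+00, -1.65766584e-05]), 'ft_force': array([ 0.24210453, -0.3804461 ,  0.21476869]), 'moment': array([ 0.02777188, -0.00872896, -0.03036861]), 'width': 88.0376725567}
```

View pics/top0.png

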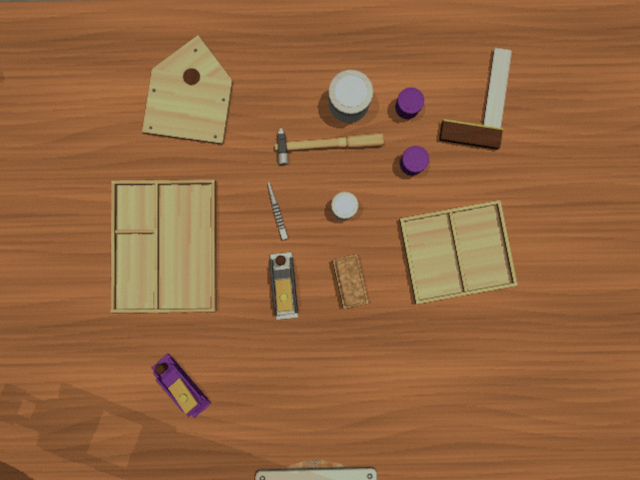

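View pics/side0.png

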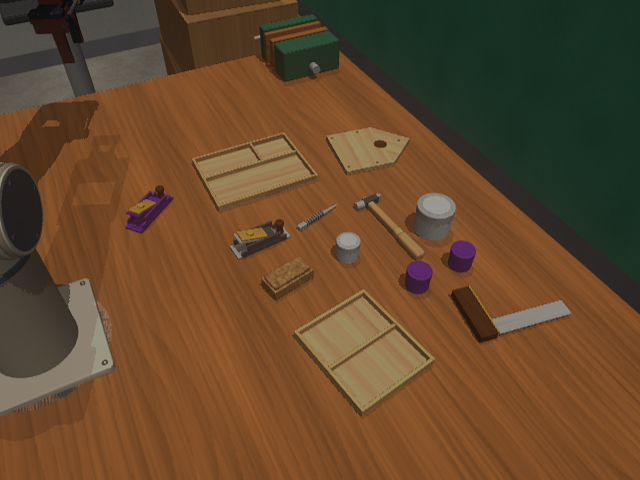

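Run:
```python
import cv2
im=cv2.imread("pics/top0.png")
def crop(n,r0,r1,c0,c1,s):
    o=cv2.resize(im[r0:r1,c0:c1],None,fx=s,fy=s,interpolation=cv2.INTER_CUBIC)
    for r in range(-(-r0//20)*20,r1,20): cv2.putText(o,str(r),(0,(r-r0)*s+4),0,.35,(0,255,255),1);cv2.line(o,(25,(r-r0)*s),(o.shape[1],(r-r0)*s),(0,255,255),1) 
    for c in range(-(-c0//20)*20,c1,20): cv2.putText(o,str(c),((c-c0)*s,8),0,.35,(0,255,0),1);cv2.line(o,((c-c0)*s,10),((c-c0)*s,o.shape[0]),(0,255,0),1)
    cv2.imwrite(f"pics/{n}.png",o)
crop("cA",120,245,262,392,4); crop("cB",240,330,262,392,5)
```

```text
(no output)
```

View pics/cA.png

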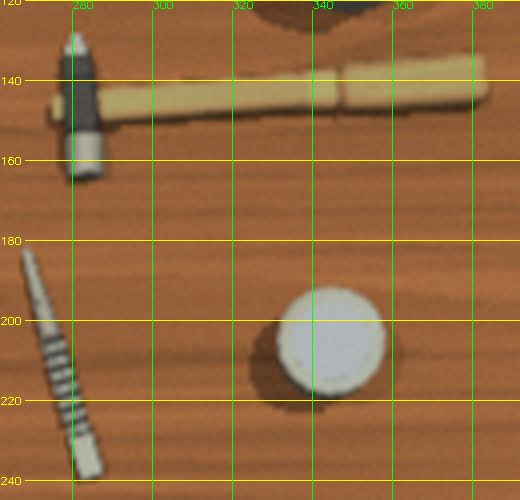

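View pics/cB.png

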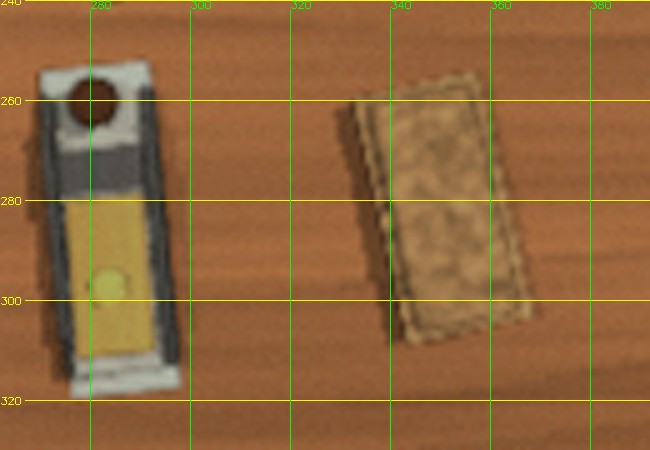

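```bash
cat >> h.py <<'E'
def yaw(d): return round(float(np.arctan2(d[1],d[0])),3)
E
python3 - <<'E'
from h import *
im=get_image("top")
W=lambda c,r,z:ray(im,r,c,z)[:2]
a,b=W(383,139.8,9),W(276,147,9);u=(b-a)/np.linalg.norm(b-a);print("hammer len",np.linalg.norm(b-a),"grip",b-54*u,a+148*u,"yaw",yaw(u))
a,b=W(284.3,239.3,5),W(268.3,182,3);u=(b-a)/np.linalg.norm(b-a);print("punch",np.linalg.norm(b-a),b-67*u,a+43*u,yaw(u))
print("tin",W(345,205,44))
def quad(n,q,z):
    P=[W(c,r,z) for c,r in q]; print(n,np.mean(P,0),"sides",[round(np.linalg.norm(P[i]-P[i-1])) for i in range(4)],"yaws",yaw(P[0]+P[1]-P[2]-P[3]),yaw(P[0]+P[3]-P[1]-P[2]))
quad("plane",[(270,254.5),(292,252.5),(298,317),(276,319)],10)
quad("block",[(333,260),(357,255),(368,303),(344,309)],24)
quad("blockz16",[(333,260),(357,255),(368,303),(344,309)],16)
# trays: segment light plywood
hsv=cv2.cvtColor(im["color"],cv2.COLOR_RGB2HSV)
for n,(r0,r1,c0,c1) in dict(long=(172,322,102,226),sq=(192,312,390,526)).items():
    m=np.zeros((480,640),np.uint8);g=im["color"][r0:r1,c0:c1].astype(int)
    m[r0:r1,c0:c1]=((g[...,1]>105)&(g[...,2]>60))*255
    m=cv2.morphologyEx(m,cv2.MORPH_OPEN,np.ones((3,3)))
    h=cv2.convexHull(cv2.findNonZero(m));(c,s,an)=cv2.minAreaRect(h);bx=cv2.boxPoints((c,s,an));print(n,c,s,an)
    # order: top-left, top-right, br, bl
    S=bx.sum(1);D=bx[:,0]-bx[:,1]
    q=[bx[S.argmin()],bx[D.argmax()],bx[S.argmax()],bx[D.argmin()]];quad(n,q,18)
E
```

```text
hammer len 197.69354091516834 grip [696.55945123   5.61021364] [696.36470916   9.91226726] yaw 1.616
punch 110.35262301399575 [565.65939517  58.71276685] [565.31795824  58.62465434] 0.253
tin [579.58502997 -63.01597983]
plane [438.92541025  49.81659651] sides [118, 40, 118, 40] yaws 0.073 1.639
block [443.60379887 -70.45716806] sides [90, 44, 88, 44] yaws 0.198 1.773
blockz16 [443.46896263 -70.93061229] sides [91, 44, 89, 45] yaws 0.198 1.773
long (161.5, 245.5) (133.0, 105.0) 90.0
long [517.3575969  269.57775688] sides [241, 191, 241, 189] yaws -0.009 1.548
sq (465.18096923828125, 248.10504150390625) (92.61946868896484, 118.0512466430664) 79.54008483886719
sq [ 499.81136648 -279.99396673] sides [167, 215, 168, 213] yaws 0.147 1.73
```

Run:
```python
from h import *
im=get_image("top")
P=np.array([ray(im,r,c,18)[:2] for c,r in [(401,219.5),(500.5,202.5),(516,287),(416,302)]])
print(P.mean(0),[round(np.linalg.norm(P[i]-P[i-1])) for i in range(4)],yaw(P[0]+P[1]-P[2]-P[3]),yaw(P[0]+P[3]-P[1]-P[2]))
print(yaw((ray(im,212,450,18)-ray(im,295,466,18))[:2]))
```

```text
[ 491.62170027 -267.35379489] [151, 184, 155, 183] 0.146 1.707
0.156
```

move_arm(motion=[[30, -25, 0, 0, 0, 0.1, 65], [55, -60, 0, 0, 0, 0.2, 65], [75, -95, 0, 0, 0, 0.3, 65], [90, -133, 0, 0, 0, 0.4, 65], [100, -172, 0, 0, 0, 0.45, 65]])

```text
t: 2.62
ee_pos: [332.9, 407.1, 222.7]
orientation: [2.136, 2.303, 0.001]
ft_force: [-0.2, 0.5, 0.3]
width: 65.3
```

move_arm(motion=[[11, -39, 0, 0, 0, 0, 65], [22, -78, 0, 0, 0, 0, 65], [33, -117, 0, 0, 0, 0, 65], [44, -156, 0, 0, 0, 0, 65], [56, -196, 0, 0, 0, 0, 65]])

```text
t: 3.03
ee_pos: [387.7, 210.9, 223.0]
orientation: [2.141, 2.298, 0.001]
ft_force: [1.5, 0.0, -0.2]
width: 64.7
```

move_arm(motion=[[10, -34, -15, 0, 0, 0, 65], [20, -68, -30, 0, 0, 0, 65], [30, -100, -48, 0, 0, 0, 65], [41, -132, -68, 0, 0, 0, 65], [50, -160, -90, 0, 0, 0, 65]])

```text
t: 3.45
ee_pos: [438.8, 50.7, 132.7]
orientation: [2.141, 2.296, 0.003]
ft_force: [-0.3, -0.1, 0.2]
width: 65.2
```

move_arm(motion=[[0, 0, -35, 0, 0, 0, 65], [0, 0, -65, 0, 0, 0, 65], [0, 0, -80, 0, 0, 0, 65]])

```text
t: 3.7
ee_pos: [436.4, 51.6, 50.1]
orientation: [-2.143, -2.295, 0.003]
ft_force: [0.5, -1.1, -0.2]
width: 65.1
```

Run:
```python
from h import *
im=get_image("side");c=im["color"][180:300,200:340,::-1];cv2.imwrite("pics/s1.png",cv2.resize(c,None,fx=4,fy=4,interpolation=cv2.INTER_CUBIC));print(get_obs()["ee_pos"])
```

```text
[435.42158855  51.80243397  48.87872712]
```

View pics/s1.png

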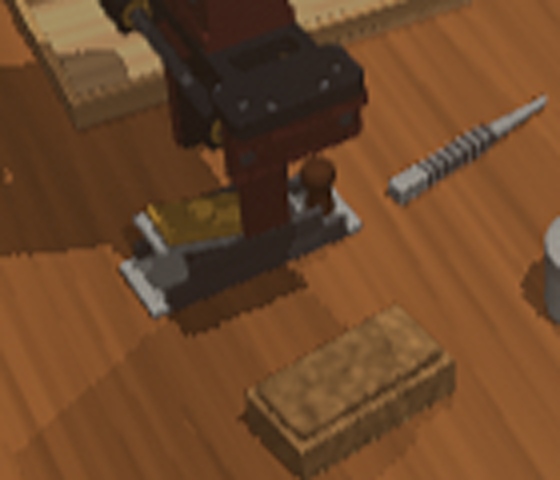

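move_arm(motion=[[2, -1, -25, 0, 0, 0, 65], [3, -2, -41, 0, 0, 0, 65], [3, -2, -41, 0, 0, 0, 65], [3, -2, -41, 0, 0, 0, 65]])

```text
t: 4.08
ee_pos: [440.5, 50.6, 11.8]
orientation: [-2.142, -2.298, 0.001]
ft_force: [0.5, -0.5, 0.3]
width: 65.4
```

move_arm(motion=[[0, 0, 0, 0, 0, 0, 30], [0, 0, 0, 0, 0, 0, 30], [0, 0, 0, 0, 0, 0, 30], [0, 0, 0, 0, 0, 0, 30], [0, 0, 0, 0, 0, 0, 30]])

```text
t: 4.5
ee_pos: [441.3, 50.8, 12.6]
orientation: [2.141, 2.297, 0.002]
ft_force: [-1.5, 1.2, 8.7]
width: 41.6
```

move_arm(motion=[[0, 0, 0, 0, 0, 0, 30], [0, 0, 15, 0, 0, 0, 30], [0, 0, 40, 0, 0, 0, 30], [0, 0, 70, 0, 0, 0, 30], [0, 0, 90, 0, 0, 0, 30]])

```text
t: 4.92
ee_pos: [440.5, 50.5, 103.4]
orientation: [2.142, 2.298, 0.0]
ft_force: [0.3, 0.1, -5.0]
width: 41.8
```

move_arm(motion=[[5, -32, 0, 0, 0, 0.02, 30], [11, -68, 0, 0, 0, 0.04, 30], [17, -104, 0, 0, 0, 0.06, 30], [23, -140, 0, 0, 0, 0.07, 30], [28, -170, 0, 0, 0, 0.07, 30]])

```text
t: 5.33
ee_pos: [468.4, -121.5, 101.8]
orientation: [2.06, 2.372, -0.0]
ft_force: [1.0, 0.4, -3.8]
width: 41.7
```

move_arm(motion=[[5, -35, 0, 0, 0, 0, 30], [11, -70, 0, 0, 0, 0, 30], [15, -95, 0, 0, 0, 0, 30], [17, -103, -10, 0, 0, 0, 30], [17, -103, -30, 0, 0, 0, 30]])

```text
t: 5.75
ee_pos: [487.5, -225.3, 72.9]
orientation: [2.06, 2.365, 0.002]
ft_force: [-0.1, 0.1, -5.3]
width: 41.5
```

move_arm(motion=[[0, 0, 0, 0, 0, 0, 30], [0, 0, 0, 0, 0, 0, 30]])

```text
t: 5.92
ee_pos: [483.8, -221.2, 70.4]
orientation: [-2.058, -2.368, 0.002]
ft_force: [0.1, 0.2, -4.5]
width: 42.0
```

Run:
```python
from h import *
im=get_image("side");c=im["color"][250:430,270:460,::-1];cv2.imwrite("pics/s2.png",cv2.resize(c,None,fx=3,fy=3,interpolation=cv2.INTER_CUBIC));print(get_obs()["ee_pos"])
```

```text
[ 484.70561457 -221.40700394   71.25553775]
```

View pics/s2.png

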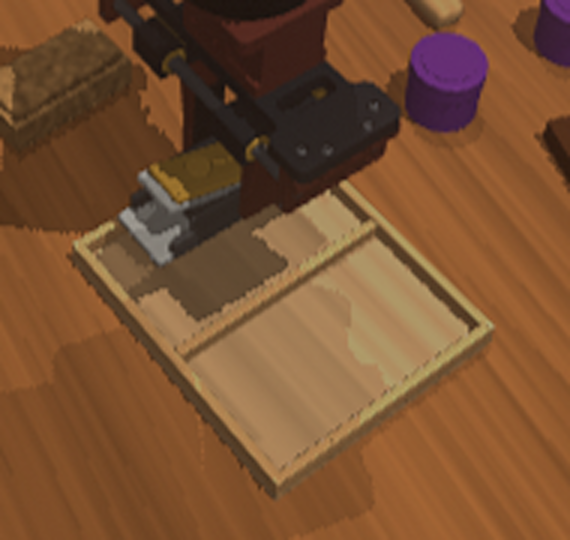

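move_arm(motion=[[0, -1, -20, 0, 0, 0, 30], [0, -1, -35, 0, 0, 0, 30], [0, -1, -45, 0, 0, 0, 30], [0, -1, -50, 0, 0, 0, 30], [0, -1, -52, 0, 0, 0, 30]])

```text
t: 6.38
ee_pos: [485.5, -222.9, 19.4]
orientation: [-2.059, -2.372, 0.0]
ft_force: [0.5, -0.6, -5.7]
width: 41.8
```

move_arm(motion=[[0, 0, 0, 0, 0, 0, 30], [0, 0, 0, 0, 0, 0, 30]])

```text
t: 6.55
ee_pos: [486.1, -223.5, 20.3]
orientation: [2.059, 2.371, 0.0]
ft_force: [0.5, 0.3, -4.4]
width: 42.1
```

Not yet in contact; lower by another 2 mm, release and rise.

move_arm(motion=[[0, 0, -1, 0, 0, 0, 30], [0, 0, -2, 0, 0, 0, 30], [0, 0, -2, 0, 0, 0, 30]])

```text
t: 6.8
ee_pos: [486.2, -223.7, 18.7]
orientation: [2.06, 2.37, 0.001]
ft_force: [-0.1, 0.4, 3.6]
width: 41.6
```

move_arm(motion=[[0, 0, 0, 0, 0, 0, 56], [0, 0, 0, 0, 0, 0, 56], [0, 0, 0, 0, 0, 0, 56], [0, 0, 30, 0, 0, 0, 56], [0, 0, 65, 0, 0, 0, 60]])

```text
t: 7.22
ee_pos: [483.8, -222.6, 81.2]
orientation: [-2.057, -2.367, 0.002]
ft_force: [-0.1, -0.1, 0.4]
width: 58.9
```

move_arm(motion=[[-10, 34, 18, 0, 0, 0, 65], [-20, 70, 18, 0, 0, 0, 65], [-29, 105, 18, 0, 0, 0.02, 65], [-39, 138, 10, 0, 0, 0.04, 65], [-42, 152, -10, 0, 0, 0.05, 65]])

```text
t: 7.63
ee_pos: [443.3, -69.1, 74.2]
orientation: [1.996, 2.423, 0.003]
ft_force: [0.9, -0.4, 0.0]
width: 65.0
```

Run:
```python
from h import *
im=get_image("side");c=im["color"][220:420,250:450,::-1];cv2.imwrite("pics/s3.png",cv2.resize(c,None,fx=3,fy=3,interpolation=cv2.INTER_CUBIC));print(get_obs()["ee_pos"])
```

```text
[440.67874625 -67.88488815  70.46892701]
```

View pics/s3.png

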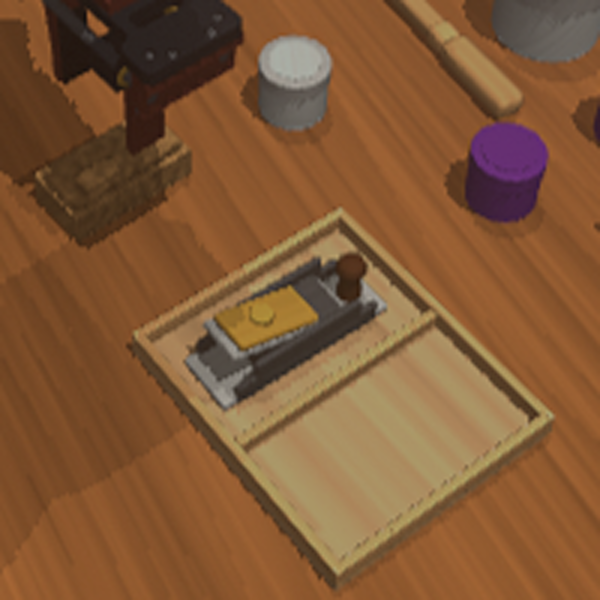

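move_arm(motion=[[3, 0, -30, 0, 0, 0, 65], [3, 0, -52, 0, 0, 0, 65], [3, 0, -63, 0, 0, 0, 65], [3, 0, -63, 0, 0, 0, 65], [3, 0, -63, 0, 0, 0, 65]])

```text
t: 8.1
ee_pos: [446.5, -71.8, 9.6]
orientation: [-2.001, -2.421, 0.001]
ft_force: [0.2, 0.5, 0.7]
width: 64.7
```

move_arm(motion=[[0, 0, 0, 0, 0, 0, 35], [0, 0, 0, 0, 0, 0, 35], [0, 0, 0, 0, 0, 0, 35], [0, 0, 0, 0, 0, 0, 35], [0, 0, 0, 0, 0, 0, 35]])

```text
t: 8.52
ee_pos: [447.3, -71.6, 10.6]
orientation: [2.0, 2.421, 0.001]
ft_force: [-1.1, -0.8, 7.6]
width: 45.8
```

move_arm(motion=[[0, 0, 0, 0, 0, 0, 35], [0, 0, 15, 0, 0, 0, 35], [0, 0, 45, 0, 0, 0, 35], [0, 0, 80, 0, 0, 0, 35], [0, 0, 100, 0, 0, 0, 35]])

```text
t: 8.93
ee_pos: [447.4, -71.6, 112.4]
orientation: [1.999, 2.421, 0.002]
ft_force: [1.0, 1.1, 0.1]
width: 45.7
```

move_arm(motion=[[8, -37, 0, 0, 0, -0.02, 35], [16, -74, 0, 0, 0, -0.04, 35], [24, -111, 0, 0, 0, -0.05, 35], [32, -148, 0, 0, 0, -0.05, 35], [40, -185, 0, 0, 0, -0.05, 35]])

```text
t: 9.35
ee_pos: [486.7, -258.3, 110.3]
orientation: [2.06, 2.371, 0.0]
ft_force: [1.0, -0.1, -0.4]
width: 45.8
```

move_arm(motion=[[8, -35, 0, 0, 0, 0, 35], [11, -52, 0, 0, 0, 0, 35], [12, -56, -20, 0, 0, 0, 35], [12, -56, -45, 0, 0, 0, 35], [12, -56, -65, 0, 0, 0, 35]])

```text
t: 9.77
ee_pos: [498.4, -313.2, 44.0]
orientation: [2.061, 2.37, 0.0]
ft_force: [-0.6, 0.7, -1.5]
width: 46.2
```

move_arm(motion=[[0, 0, -10, 0, 0, 0, 35], [0, 0, -18, 0, 0, 0, 35], [0, 0, -23, 0, 0, 0, 35], [0, 0, -26, 0, 0, 0, 35], [0, 0, -28, 0, 0, 0, 35]])

```text
t: 10.18
ee_pos: [499.1, -312.6, 17.1]
orientation: [2.059, 2.371, 0.0]
ft_force: [-0.5, -0.3, -1.2]
width: 45.6
```

move_arm(motion=[[0, 0, 0, 0, 0, 0, 35], [0, 0, 0, 0, 0, 0, 35]])

```text
t: 10.35
ee_pos: [499.1, -312.7, 17.4]
orientation: [2.059, 2.371, 0.0]
ft_force: [-0.4, 0.8, -1.0]
width: 45.4
```

move_arm(motion=[[0, 0, -1, 0, 0, 0, 35], [0, 0, -1.5, 0, 0, 0, 35], [0, 0, -1.5, 0, 0, 0, 35]])

```text
t: 10.6
ee_pos: [499.2, -312.7, 16.6]
orientation: [2.059, 2.371, 0.0]
ft_force: [-2.2, 1.5, 8.5]
width: 45.9
```

move_arm(motion=[[0, 0, 0, 0, 0, 0, 55], [0, 0, 0, 0, 0, 0, 55], [0, 0, 0, 0, 0, 0, 55], [0, 0, 35, 0, 0, 0, 55], [0, 0, 75, 0, 0, 0, 60]])

```text
t: 11.02
ee_pos: [496.4, -311.0, 88.0]
orientation: [-2.056, -2.366, 0.002]
ft_force: [1.0, -0.9, 0.3]
width: 58.1
```

move_arm(motion=[[11, 35, 20, 0, 0, 0, 70], [23, 72, 20, 0, 0, 0, 70], [35, 109, 20, 0, 0, 0, 70], [47, 146, 20, 0, 0, 0, 70], [58, 183, 20, 0, 0, 0, 70]])

```text
t: 11.43
ee_pos: [557.1, -127.9, 110.5]
orientation: [2.061, 2.37, 0.001]
ft_force: [1.3, 0.3, -0.4]
width: 70.0
```

move_arm(motion=[[10, 33, 0, 0, 0, 0, 70], [19, 60, 0, 0, 0, 0, 70], [21, 66, -15, 0, 0, 0, 70], [21, 66, -30, 0, 0, 0, 70], [21, 66, -30, 0, 0, 0, 70]])

```text
t: 11.85
ee_pos: [576.1, -62.2, 77.9]
orientation: [-2.056, -2.371, 0.003]
ft_force: [-0.9, 0.1, -0.6]
width: 69.7
```

Run:
```python
from h import *
im=get_image("side");c=im["color"][210:420,290:490,::-1];cv2.imwrite("pics/s4.png",cv2.resize(c,None,fx=2.8,fy=2.8,interpolation=cv2.INTER_CUBIC));print(get_obs()["ee_pos"])
```

```text
[576.46067784 -62.86918435  78.91270076]
```

View pics/s4.png

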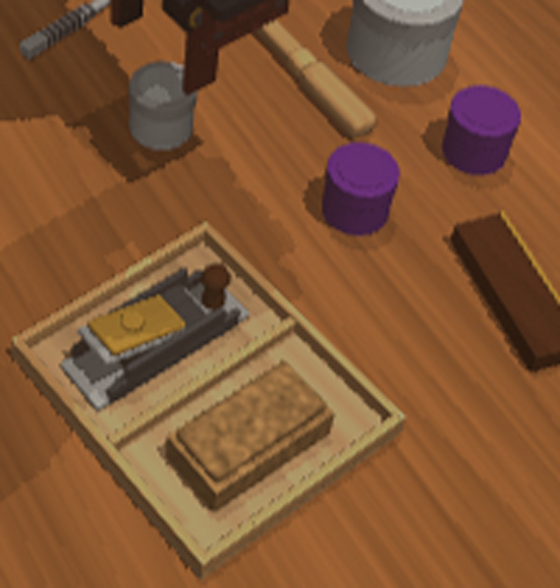

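move_arm(motion=[[1, 0, -30, 0, 0, 0, 70], [1, 0, -52, 0, 0, 0, 70], [1, 0, -62, 0, 0, 0, 70], [1, 0, -62, 0, 0, 0, 70], [1, 0, -62, 0, 0, 0, 70]])

```text
t: 12.32
ee_pos: [578.7, -63.9, 18.5]
orientation: [-2.061, -2.371, 0.0]
ft_force: [1.1, -0.6, 0.3]
width: 69.7
```

move_arm(motion=[[0, 0, 0, 0, 0, 0, 38], [0, 0, 0, 0, 0, 0, 38], [0, 0, 0, 0, 0, 0, 38], [0, 0, 0, 0, 0, 0, 38], [0, 0, 0, 0, 0, 0, 38]])

```text
t: 12.73
ee_pos: [579.3, -63.4, 19.2]
orientation: [2.06, 2.371, 0.002]
ft_force: [-0.8, 2.0, 6.7]
width: 47.2
```

move_arm(motion=[[0, 0, 0, 0, 0, 0, 38], [0, 0, 15, 0, 0, 0, 38], [0, 0, 45, 0, 0, 0, 38], [0, 0, 80, 0, 0, 0, 38], [0, 0, 100, 0, 0, 0, 38]])

```text
t: 13.15
ee_pos: [579.5, -63.6, 121.0]
orientation: [2.059, 2.37, 0.002]
ft_force: [0.3, 1.0, -2.3]
width: 47.2
```

move_arm(motion=[[1, 36, 0, 0, 0, 0, 38], [2, 74, 0, 0, 0, 0, 38], [3, 112, 0, 0, 0, 0, 38], [4, 150, 0, 0, 0, 0, 38], [5, 190, 0, 0, 0, 0, 38]])

```text
t: 13.57
ee_pos: [583.3, 127.9, 118.4]
orientation: [2.061, 2.371, -0.0]
ft_force: [0.9, 0.1, -1.8]
width: 47.1
```

move_arm(motion=[[1, 40, 0, 0, 0, 0, 38], [2, 80, 0, 0, 0, 0, 38], [3, 120, 0, 0, 0, 0, 38], [4, 155, 0, 0, 0, 0, 38], [5, 185, 0, 0, 0, 0, 38]])

```text
t: 13.98
ee_pos: [588.1, 314.2, 118.2]
orientation: [-2.059, -2.373, -0.0]
ft_force: [0.3, -0.1, -1.6]
width: 47.0
```

move_arm(motion=[[0, 8, -10, 0, 0, 0, 38], [0, 9, -35, 0, 0, 0, 38], [0, 9, -55, 0, 0, 0, 38], [0, 9, -55, 0, 0, 0, 38], [0, 9, -55, 0, 0, 0, 38]])

```text
t: 14.4
ee_pos: [587.5, 319.5, 61.8]
orientation: [-2.06, -2.371, 0.005]
ft_force: [-0.1, 0.4, -1.3]
width: 46.9
```

Run:
```python
from h import *
im=get_image("side");c=im["color"][90:250,170:360,::-1];cv2.imwrite("pics/s5.png",cv2.resize(c,None,fx=3,fy=3,interpolation=cv2.INTER_CUBIC));print(get_obs()["ee_pos"])
```

```text
[588.61331805 319.99952377  63.21446583]
```

View pics/s5.png

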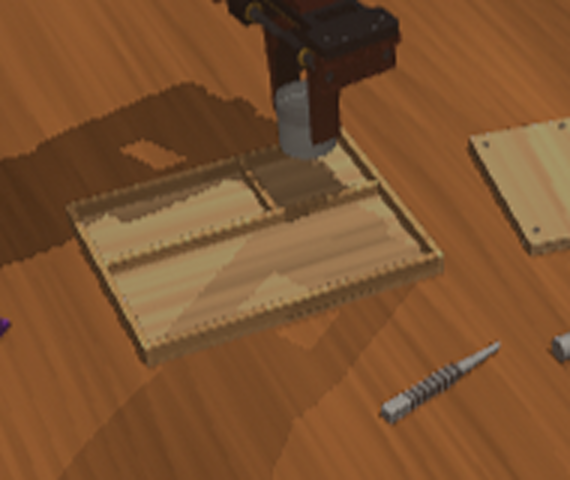

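move_arm(motion=[[0, 0, -15, 0, 0, 0, 38], [0, 0, -27, 0, 0, 0, 38], [0, 0, -34, 0, 0, 0, 38], [0, 0, -37, 0, 0, 0, 38], [0, 0, -38.5, 0, 0, 0, 38]])

```text
t: 14.87
ee_pos: [587.9, 319.8, 25.2]
orientation: [-2.06, -2.371, 0.004]
ft_force: [-8.5, -6.5, 22.4]
width: 47.4
```

move_arm(motion=[[0, 0, 0, 0, 0, 0, 38], [0, 0, 0, 0, 0, 0, 38]])

```text
t: 15.03
ee_pos: [588.0, 319.9, 25.3]
orientation: [-2.06, -2.371, 0.003]
ft_force: [-4.9, -3.6, 9.3]
width: 46.9
```

move_arm(motion=[[0, 0, 0, 0, 0, 0, 62], [0, 0, 0, 0, 0, 0, 62], [0, 0, 0, 0, 0, 0, 62], [0, 0, 35, 0, 0, 0, 62], [0, 0, 75, 0, 0, 0, 62]])

```text
t: 15.45
ee_pos: [586.4, 319.4, 96.9]
orientation: [-2.059, -2.37, 0.01]
ft_force: [0.2, -0.0, -0.2]
width: 61.9
```

move_arm(motion=[[-3, -35, 0, 0, 0, 0.03, 40], [-6, -72, 0, 0, 0, 0.06, 40], [-9, -110, 0, 0, 0, 0.09, 40], [-12, -148, 0, 0, 0, 0.11, 40], [-16, -185, 0, 0, 0, 0.11, 40]])

```text
t: 15.87
ee_pos: [572.6, 134.1, 99.9]
orientation: [1.925, 2.482, 0.001]
ft_force: [1.3, -1.0, -0.5]
width: 40.2
```

move_arm(motion=[[-3, -33, 0, 0, 0, 0, 35], [-6, -65, 0, 0, 0, 0, 35], [-8, -76, -20, 0, 0, 0, 35], [-8, -76, -50, 0, 0, 0, 35], [-8, -76, -60, 0, 0, 0, 35]])

```text
t: 16.28
ee_pos: [563.1, 58.3, 37.2]
orientation: [-1.928, -2.478, 0.003]
ft_force: [-0.2, -0.2, 0.1]
width: 34.8
```

Run:
```python
from h import *
im=get_image("side");c=im["color"][90:270,190:400,::-1];cv2.imwrite("pics/s6.png",cv2.resize(c,None,fx=3,fy=3,interpolation=cv2.INTER_CUBIC));o=get_obs();print(o["ee_pos"],o["orientation"])
```

```text
[562.39557215  58.91191429  36.37481882] [-1.92579964 -2.47714979  0.00547537]
```

View pics/s6.png

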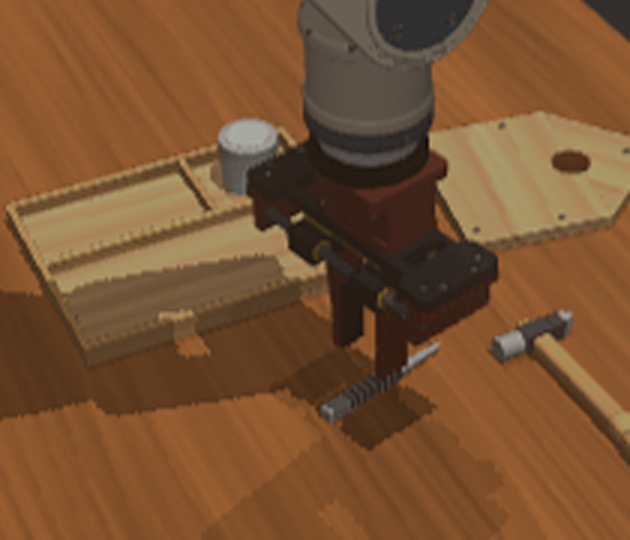

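move_arm(motion=[[0, 0, -20, 0, 0, 0, 35], [0, 0, -32, 0, 0, 0, 35], [0, 0, -37.5, 0, 0, 0, 35], [0, 0, -37.5, 0, 0, 0, 35], [0, 0, -37.5, 0, 0, 0, 35]])

```text
t: 16.75
ee_pos: [564.8, 60.0, 2.4]
orientation: [-1.926, -2.482, 0.0]
ft_force: [0.0, -0.1, -0.1]
width: 35.3
```

move_arm(motion=[[0, 0, 0, 0, 0, 0, 3], [0, 0, 0, 0, 0, 0, 3], [0, 0, 0, 0, 0, 0, 3], [0, 0, 0, 0, 0, 0, 3], [0, 0, 0, 0, 0, 0, 3]])

```text
t: 17.17
ee_pos: [565.0, 59.6, 2.7]
orientation: [1.927, 2.481, 0.001]
ft_force: [-0.7, 0.5, 2.9]
width: 9.6
```

move_arm(motion=[[0, 0, 0, 0, 0, 0, 3], [0, 0, 10, 0, 0, 0, 3], [0, 0, 40, 0, 0, 0, 3], [0, 0, 75, 0, 0, 0, 3], [0, 0, 90, 0, 0, 0, 3]])

```text
t: 17.58
ee_pos: [566.1, 59.6, 95.9]
orientation: [1.925, 2.479, 0.004]
ft_force: [1.3, 0.7, -0.5]
width: 9.5
```

move_arm(motion=[[-13, 33, 0, 0, 0, -0.05, 3], [-27, 67, 0, 0, 0, -0.1, 3], [-41, 102, 0, 0, 0, -0.15, 3], [-55, 137, 0, 0, 0, -0.2, 3], [-69, 171, 0, 0, 0, -0.25, 3]])

```text
t: 18.0
ee_pos: [494.8, 231.9, 92.9]
orientation: [2.225, 2.218, 0.001]
ft_force: [-0.3, -0.5, 0.2]
width: 9.7
```

move_arm(motion=[[-13, 33, 0, 0, 0, 0, 3], [-27, 67, 0, 0, 0, 0, 3], [-36, 90, -15, 0, 0, 0, 3], [-36, 90, -45, 0, 0, 0, 3], [-36, 90, -60, 0, 0, 0, 3]])

```text
t: 18.42
ee_pos: [458.3, 321.9, 31.1]
orientation: [-2.218, -2.225, 0.001]
ft_force: [-1.0, 0.0, -1.0]
width: 9.8
```

move_arm(motion=[[0, 0, 0, 0, 0, 0, 3], [0, 0, 0, 0, 0, 0, 3]])

```text
t: 18.58
ee_pos: [459.1, 320.3, 32.0]
orientation: [-2.221, -2.222, 0.003]
ft_force: [-0.1, 0.1, -0.2]
width: 9.8
```

Run:
```python
from h import *
im=get_image("side");c=im["color"][90:270,170:380,::-1];cv2.imwrite("pics/s7.png",cv2.resize(c,None,fx=3,fy=3,interpolation=cv2.INTER_CUBIC));o=get_obs();print(o["ee_pos"],o["orientation"])
```

```text
[459.93202433 320.5260425   32.85231612] [2.22151581e+00 2.22132256e+00 2.45509580e-04]
```

View pics/s7.png

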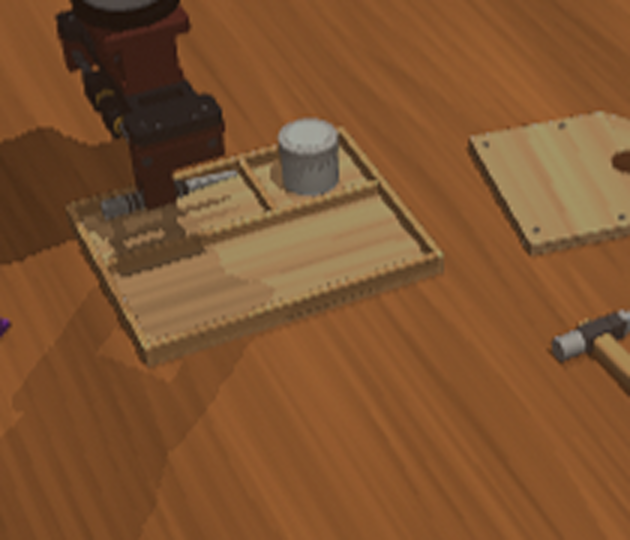

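move_arm(motion=[[0, 0, -8, 0, 0, 0, 3], [0, 0, -15, 0, 0, 0, 3], [0, 0, -20, 0, 0, 0, 3], [0, 0, -23, 0, 0, 0, 3], [0, 0, -24, 0, 0, 0, 3]])

```text
t: 19.05
ee_pos: [459.7, 320.2, 8.5]
orientation: [-2.221, -2.221, 0.001]
ft_force: [-4.3, -3.0, 19.0]
width: 9.7
```

move_arm(motion=[[0, 0, 0, 0, 0, 0, 3], [0, 0, 0, 0, 0, 0, 3]])

```text
t: 19.22
ee_pos: [459.6, 320.2, 8.6]
orientation: [2.221, 2.221, -0.001]
ft_force: [-0.7, -1.8, 7.0]
width: 9.9
```

move_arm(motion=[[0, 0, 0, 0, 0, 0, 30], [0, 0, 0, 0, 0, 0, 30], [0, 0, 0, 0, 0, 0, 30], [0, 0, 35, 0, 0, 0, 30], [0, 0, 75, 0, 0, 0, 30]])

```text
t: 19.63
ee_pos: [457.5, 319.1, 81.1]
orientation: [-2.22, -2.221, 0.011]
ft_force: [0.4, 0.7, -0.3]
width: 29.9
```

move_arm(motion=[[16, -20, 30, 0, 0, -0.11, 40], [32, -42, 30, 0, 0, -0.22, 40], [50, -66, 30, 0, 0, -0.33, 40], [68, -90, 30, 0, 0, -0.44, 40], [86, -114, 30, 0, 0, -0.55, 40]])

```text
t: 20.05
ee_pos: [546.4, 205.6, 113.5]
orientation: [2.745, 1.528, 0.001]
ft_force: [0.2, 0.6, 0.1]
width: 40.2
```

move_arm(motion=[[18, -24, 0, 0, 0, -0.11, 40], [36, -48, 0, 0, 0, -0.22, 40], [54, -72, 0, 0, 0, -0.33, 40], [72, -96, 0, 0, 0, -0.44, 40], [90, -119, 0, 0, 0, -0.55, 40]])

```text
t: 20.47
ee_pos: [636.3, 86.1, 112.9]
orientation: [-3.057, -0.724, 0.0]
ft_force: [0.3, 0.3, 0.1]
width: 40.0
```

move_arm(motion=[[18, -24, 0, 0, 0, -0.11, 40], [36, -48, 0, 0, 0, -0.22, 40], [50, -67, -15, 0, 0, -0.33, 40], [60, -79, -35, 0, 0, -0.43, 40], [60, -79, -60, 0, 0, -0.43, 40]])

```text
t: 20.88
ee_pos: [699.1, 5.6, 54.0]
orientation: [3.141, 0.052, 0.008]
ft_force: [-0.1, 0.4, 0.4]
width: 40.0
```

move_arm(motion=[[0, 0, 0, 0, 0, 0, 40], [0, 0, 0, 0, 0, 0, 40], [0, 0, 0, 0, 0, 0, 40]])

```text
t: 21.13
ee_pos: [695.7, 9.0, 53.8]
orientation: [-3.141, -0.066, -0.0]
ft_force: [0.1, -0.2, 0.1]
width: 40.1
```

Run:
```python
from h import *
im=get_image("side");c=im["color"][100:280,190:440,::-1];cv2.imwrite("pics/s8.png",cv2.resize(c,None,fx=3,fy=3,interpolation=cv2.INTER_CUBIC));o=get_obs();print(o["ee_pos"],o["orientation"])
```

```text
[696.22780964   9.1193789   54.51760147] [-3.14088522e+00 -6.60738761e-02 -2.33508842e-03]
```

View pics/s8.png

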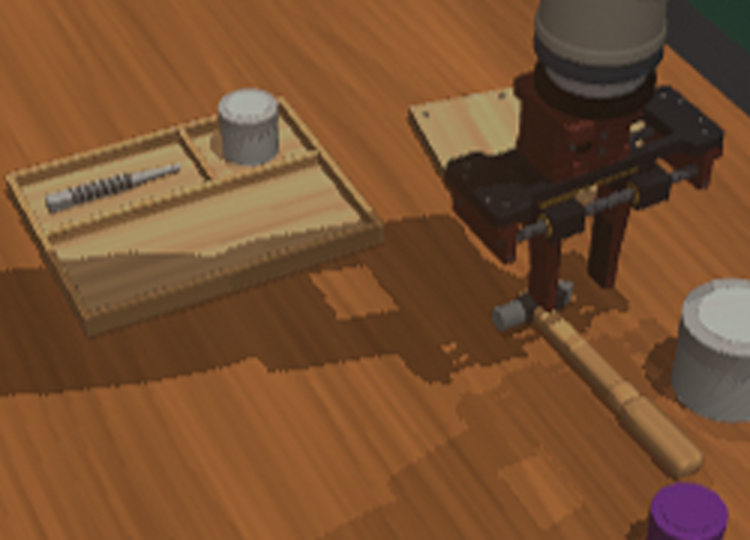

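move_arm(motion=[[0, 0, -20, 0, 0, 0, 40], [0, 0, -38, 0, 0, 0, 40], [0, 0, -47, 0, 0, 0, 40], [0, 0, -51, 0, 0, 0, 40], [0, 0, -51, 0, 0, 0, 40]])

```text
t: 21.6
ee_pos: [695.5, 8.9, 2.3]
orientation: [-3.141, -0.065, 0.001]
ft_force: [-1.0, 0.3, -0.1]
width: 40.0
```

move_arm(motion=[[0, 0, 0, 0, 0, 0, 6], [0, 0, 0, 0, 0, 0, 6], [0, 0, 0, 0, 0, 0, 6], [0, 0, 0, 0, 0, 0, 6], [0, 0, 0, 0, 0, 0, 6]])

```text
t: 22.02
ee_pos: [696.2, 8.6, 3.0]
orientation: [3.141, 0.065, 0.002]
ft_force: [0.0, -0.0, 3.0]
width: 15.9
```

move_arm(motion=[[0, 0, 0, 0, 0, 0, 6], [0, 0, 10, 0, 0, 0, 6], [0, 0, 40, 0, 0, 0, 6], [0, 0, 75, 0, 0, 0, 6], [0, 0, 100, 0, 0, 0, 6]])

```text
t: 22.43
ee_pos: [695.8, 8.5, 104.4]
orientation: [-3.141, -0.064, -0.001]
ft_force: [1.2, 0.3, -0.9]
width: 15.7
```

move_arm(motion=[[-17, 16, 0, 0, 0, 0.11, 6], [-34, 33, 0, 0, 0, 0.22, 6], [-51, 50, 0, 0, 0, 0.33, 6], [-68, 66, 0, 0, 0, 0.44, 6], [-86, 84, 0, 0, 0, 0.55, 6]])

```text
t: 22.85
ee_pos: [608.6, 92.9, 102.5]
orientation: [3.003, 0.922, -0.0]
ft_force: [0.2, 0.3, -1.9]
width: 15.8
```

move_arm(motion=[[-17, 16, 0, 0, 0, 0.11, 6], [-34, 33, 0, 0, 0, 0.22, 6], [-51, 50, 0, 0, 0, 0.33, 6], [-68, 66, 0, 0, 0, 0.44, 6], [-86, 84, 0, 0, 0, 0.55, 6]])

```text
t: 23.27
ee_pos: [522.7, 177.0, 102.5]
orientation: [2.64, 1.703, -0.0]
ft_force: [0.4, 0.7, -1.5]
width: 15.7
```

move_arm(motion=[[-17, 17, 0, 0, 0, 0.11, 6], [-34, 34, 0, 0, 0, 0.22, 6], [-50, 50, 0, 0, 0, 0.33, 6], [-54, 53, -15, 0, 0, 0.43, 6], [-54, 53, -40, 0, 0, 0.43, 6]])

```text
t: 23.68
ee_pos: [470.0, 231.4, 64.2]
orientation: [2.212, 2.229, 0.007]
ft_force: [0.2, -0.8, -1.8]
width: 15.8
```

move_arm(motion=[[0, 0, -10, 0, 0, 0, 6], [0, 0, -15, 0, 0, 0, 6], [0, 0, -15, 0, 0, 0, 6], [0, 0, -15, 0, 0, 0, 6]])

```text
t: 24.02
ee_pos: [470.1, 229.4, 47.4]
orientation: [-2.222, -2.221, 0.0]
ft_force: [0.5, -0.3, -2.5]
width: 15.9
```

Run:
```python
from h import *
im=get_image("side");c=im["color"][90:270,160:400,::-1];cv2.imwrite("pics/s9.png",cv2.resize(c,None,fx=3,fy=3,interpolation=cv2.INTER_CUBIC));o=get_obs();print(o["ee_pos"],o["orientation"])
```

```text
[470.34867877 229.48661648  47.80328516] [2.22202100e+00 2.22044756e+00 1.22645774e-03]
```

View pics/s9.png

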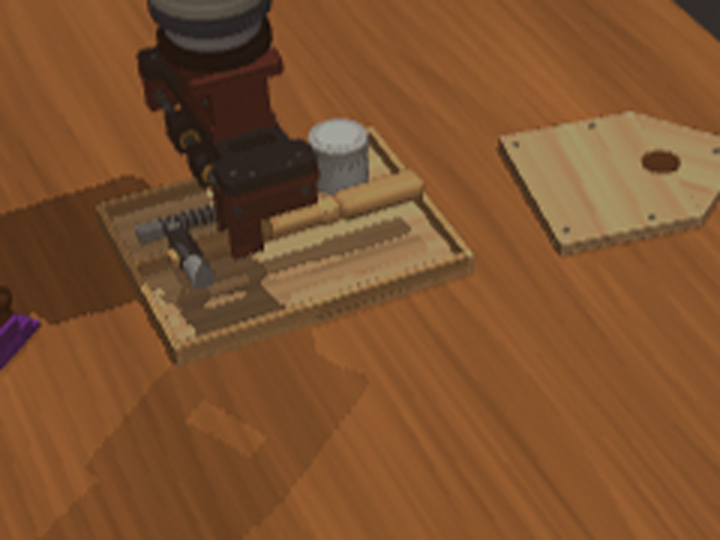

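Hammer held level above the full-length bay (crop shows head over the near end at about (185,250), handle end inside the far wall). Lower: grasp height 3.0 → 9.0 in the tray.

move_arm(motion=[[0, 0, -12, 0, 0, 0, 6], [0, 0, -23, 0, 0, 0, 6], [0, 0, -32, 0, 0, 0, 6], [0, 0, -36, 0, 0, 0, 6], [0, 0, -38, 0, 0, 0, 6]])

```text
t: 24.48
ee_pos: [468.8, 229.1, 8.9]
orientation: [-2.221, -2.221, 0.004]
ft_force: [-8.4, -4.9, 35.4]
width: 15.6
```

move_arm(motion=[[0, 0, -0.5, 0, 0, 0, 6], [0, 0, -0.5, 0, 0, 0, 6]])

```text
t: 24.65
ee_pos: [468.8, 229.1, 9.0]
orientation: [-2.221, -2.221, 0.003]
ft_force: [-4.7, -2.8, 8.9]
width: 15.6
```

Seated. Release, rise and clear the view.

move_arm(motion=[[0, 0, 0, 0, 0, 0, 40], [0, 0, 0, 0, 0, 0, 40], [0, 0, 0, 0, 0, 0, 40], [0, 0, 35, 0, 0, 0, 40], [0, 0, 75, 0, 0, 0, 40]])

```text
t: 25.07
ee_pos: [467.5, 228.6, 81.7]
orientation: [-2.22, -2.22, 0.01]
ft_force: [0.8, 0.6, 0.3]
width: 39.9
```

move_arm(motion=[[-5, -35, 30, 0, 0, 0, 40], [-10, -75, 50, 0, 0, 0, 40], [-15, -115, 70, 0, 0, 0, 40], [-20, -155, 80, 0, 0, 0, 40], [-25, -190, 80, 0, 0, 0, 40]])

```text
t: 25.48
ee_pos: [446.3, 42.6, 165.5]
orientation: [2.218, 2.221, 0.005]
ft_force: [0.6, -0.9, -0.2]
width: 39.6
```

move_arm(motion=[[0, 0, 0, 0, 0, 0, 40], [0, 0, 0, 0, 0, 0, 40], [0, 0, 0, 0, 0, 0, 40]])

```text
t: 25.73
ee_pos: [445.5, 43.8, 163.4]
orientation: [2.223, 2.22, 0.001]
ft_force: [0.6, -0.2, -0.6]
width: 40.4
```

Run:
```python
from h import *
for n in("top","side"):
    im=get_image(n);save(im,n+"F")
    for l,z in dict(hammer_grip=15,punch_mid=11.5,tin_mid=28,plane_mid=20,block_mid=22,screw_tin=0,try_square=0,house_panel=0).items():
        print(n,l,[(round(m["p"],2),ray(im,*m["location"],z)[:2].round().tolist()) for m in mark_of(im,l)[:3]])
```

```text
top hammer_grip [(0.78, [467.0, 227.0])]
top punch_mid [(0.82, [460.0, 324.0])]
top tin_mid [(0.89, [588.0, 316.0]), (0.72, [760.0, -182.0]), (0.61, [658.0, -191.0])]
top plane_mid [(0.95, [481.0, -226.0]), (0.9, [261.0, 243.0])]
top block_mid []
top screw_tin [(0.56, [773.0, -82.0])]
top try_square [(0.39, [499.0, -267.0])]
top house_panel [(0.62, [713.0, 237.0])]
side hammer_grip []
side punch_mid [(0.71, [450.0, 309.0])]
side tin_mid [(0.71, [662.0, -189.0]), (0.47, [583.0, 323.0])]
side plane_mid [(0.94, [258.0, 227.0]), (0.59, [485.0, -232.0])]
side block_mid [(0.7, [496.0, -317.0]), (0.27, [487.0, -226.0])]
side screw_tin [(0.88, [775.0, -77.0]), (0.22, [512.0, 268.0])]
side try_square [(0.68, [708.0, -297.0])]
side house_panel [(0.91, [711.0, 235.0]), (0.44, [468.0, 248.0])]
```

View pics/topF.png

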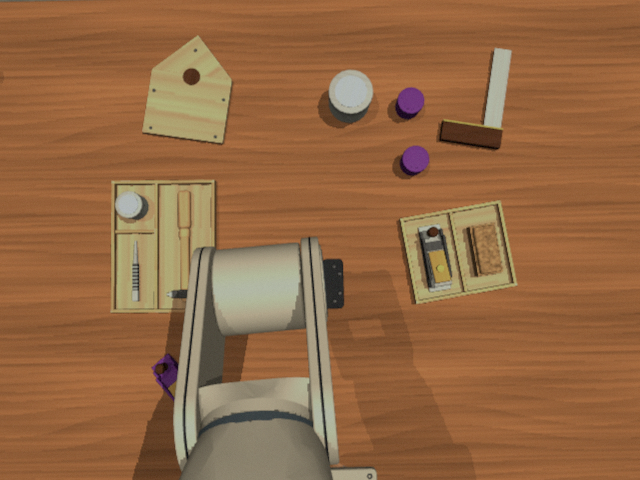

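View pics/sideF.png

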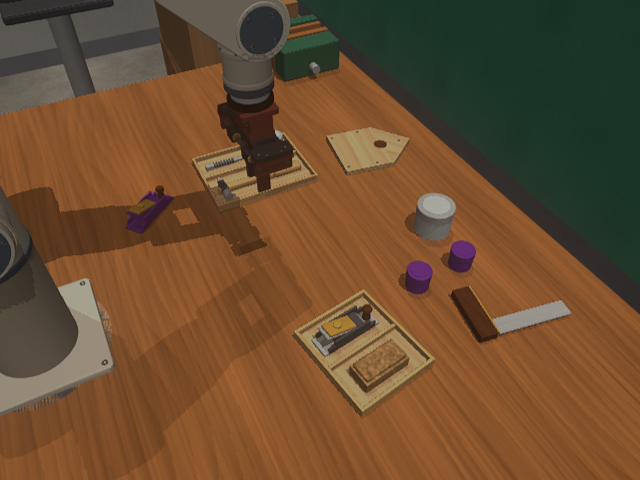

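All five things are in their bays, the bystanders haven't moved, and the gripper is clear. I'm handing the job in.

```bash
python3 -c "
from workcell import *
print(close_job())"
```

```text
the job is handed in; nothing more can be done
None
```

Both kits are made up and the job is handed in, at about 26 s on the robot's clock; it reports no verdict.

- **Long tray:** the hammer lies lengthwise in the full-length bay, head towards the robot. The punch is in the middle bay and the plain tin stands upright in the smallest.
- **Square tray:** the plane is sole down in one bay and the cork block is flat in the other.
- **Setting down:** each thing was lowered until the wrist force showed contact with the floor, then released. The highest wrist reading was about 35 N, as the hammer touched down.

**Last checks:** The final top and side pictures show everything inside its own bay and the gripper clear. The big tin, try square, panel and purple look-alikes appear where they started. Where the networks found the five things, they were within about 10 mm of where I released them, well inside the limits.

**Disagreements and misses:**
- In the final pictures the networks missed the block from the top and the hammer from the side. The top camera also gave one wrong, low-confidence hit for the try square, on the square tray.
- The side camera put the punch about 14 mm from where the top camera put it, still inside its limits.
- I did not measure heights and tilts on their own; I judged them from the tool height at contact and from the pictures.

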